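# Vent and open a steam cleaner's pressure cap

### The job

Open the steam cleaner so that it can be filled: turn its black pressure cap anticlockwise just until it meets the first stop and hold it lightly against that stop for a second, without pushing down, to let the pressure out; then push the cap down and turn it on past the stop to the release position (about a fifth of a turn from locked, green dot), where it comes free, and lift it off. Stand the cap upright, grip bar up, gently in the blue dish, never force it against the stop or the neck, and leave the spice jar and the two small boxes where they are.

Things in the scene. Friction and masses are not known exactly. Their poses are not given: they have to be found in the camera images.
- cap_grip (a point): Black pressure cap, 120 g, 66 mm high: disc 66 mm across, 8 mm thick; on it an upright flat-sided grip bar 54 long, 18 thick, 36 high (red mark on one end); below it a plug 33 across, 22 long. Point on the cap's axis in the bar, 24 mm above the disc, 12 below the bar's top, 54 above the plug's foot. x along the bar, y across it, z up. Seated, 40 mm above the neck's rim. Grasp the flat sides.
- cap: The same cap, origin at the foot of its plug, axes as cap_grip. Two pins at the plug's foot, along x, 48 mm over the ends, hold it in the neck like a bayonet. Locked when cap x lies along tank x; it starts 0.03 to 0.12 rad anticlockwise (from above) of locked. A spring holds it up: it starts to sink at a push of about 5 N, then 0.8 N more per mm; 8 mm down the disc hits the rim, hard.
- tank: Steam cleaner, fixed: round white housing 164 mm across, 108 high; steel filler neck 68 across on top, rim 150 mm up; blue handle loop at its +x side (to 121 mm from the axis, 99 high) and hose socket at -x (to 98 mm). Origin at the centre of its underside, z up; the cap turns about this z axis.
- vent (a joint): Sprung first stop, hidden in the neck: angle in rad it has been pushed anticlockwise, 0 untouched. Stiffness 3 N m/rad. 0.05 and more vents the pressure; over 0.16 forces it. The cap meets it 0.15 to 0.7 rad from locked, differing every time, and goes no farther unless pushed down: 2 to 6 mm down its pins pass under the stop.
- dish_floor (a point): Centre of the flat floor of the round blue dish, 6 mm above the worktop; the floor is 100 mm across, the rim 124 mm across and 15 mm high. Fixed; z up.
- paprika: Spice jar with red cap, 42 mm across, 108 mm high; origin at the centre of its underside.
- red_box: Small red carton lying, 102x53x60 mm; origin at the centre of its underside.
- green_box: Small green carton lying, 107x55x52 mm; origin at the centre of its underside.
- release_mark (a point): Green dot on the housing's shoulder, 50 mm from the axis, 1.27 rad anticlockwise of the red dot (tank's -x side) that marks locked. The cap lifts straight out once turned 1.12 to 1.38 rad from locked (mid-notch 1.25, a hard end wall at 1.4); there the spring raises it up to 6 mm, and the pins are clear of the rim after 15 mm.
- neck_rim (a point): Centre of the neck's rim, 150 mm above the tank's origin; z up.
Mind the look-alikes: they are no part of the job. Of the things that look like the part that bears dish_floor, the larger one is meant. There is more than one size of the cap; the job needs the larger.

How it is judged:
By the outcome, as a careful person would: the job done as asked, in the order asked, and still so for the second after the job is handed in, with the robot touching nothing.
It also fails if it takes over 72 s, if anything falls off the work surface, if the arm or the gripper's body presses on something with over 40 N, if the wrist force passes 120 N, or if a joint passes its speed limit or range.

### The arm

A 7-joint arm with a two-finger parallel gripper is mounted at the origin on a cart in front of the work surface, level with it; the furniture and walls round the work are solid. World frame = base frame: x ahead of the robot, y to its left, z up, the work surface at z = 0. Lengths are in m, angles in rad, forces in N, time in s.
With the tool pointing down it reaches from about 0.35 to 0.9 m from the base axis. Payload 7.2 kg.
Tool frame: the origin (TCP) lies at the very end of the fingers, on their centre line; the grasp point (between the pads) lies 19 mm behind it; z points along the fingers, x is the direction in which the jaws open and shut, and the axes are right-handed (so a half turn about z gives the same grasp; the last joint's range is limited). The gripper opens to 85 mm and grips with 20 to 120 N. Pads are 22 mm wide; open, the fingers measure 114 mm over their backs; the gripper's body (76 mm by 85 mm) begins 54 mm behind the grasp point. The pads swing forward as they close: fully open they stand 13 mm farther back than shut.
Start: joints at [1.181, 0.411, -0.013, 1.596, 0.006, 1.134, -0.082], TCP at [0.198, -0.593, 0.231] pointing down, gripper open.
Joint ranges: [-2.95, 2.95], [-0.29, 1.99], [-1.47, 1.44], [0.14, 2.54], [-1.03, 4.17], [0.13, 1.85], [-2.86, 2.86]. Speed limits (rad/s): [2.39, 2.39, 3.01, 3.01, 3.14, 3.14, 3.14].

### API

Orientations are given as [roll, pitch, yaw] about the fixed x, y, z axes, in that order (R = Rz(yaw) Ry(pitch) Rx(roll)).
In Python, from station import ctrl gives the robot as it stands.
- The arm moves only by the tool step_arm, never from a script. Its argument "steps" is a list of rows, each a list of 7 numbers: the shift along the tool's x, y, z in units of 30 mm (1.0 is 30 mm), then the turn, a rotation vector about the tool's x, y, z in units of 6 degrees (1.0 is 6 degrees), then the opening, from 0 (shut) to 1 (fully open). A call has 1 to 8 rows; each row is the pose to reach, as a shift and turn from the pose measured when the call began, along the tool's axes at that moment; what a row does not reach only later rows make up. A row lasts 1/8 s, in which the tool goes at most 62.5 mm and 10.7 degrees, less where a joint would pass 70% of its speed; a pose out of reach is approached as far as the arm can. A call with a gripper value outside its range is refused whole. The fingers move at their own pace and stop on an object; "force" is the grip in N (left out, the last holds). Time passes only in rows, so rows that repeat a pose let the fingers close. It gives the time, the measured TCP pose, the force and the opening at its end, in the units of the state.
- ctrl.observe(): the state, without advancing time (a new reading comes with each control period).
- ctrl.capture(name): name is "scene" or "side" or "wrist"; returns the picture (384x512x3 uint8, red, green, blue); there is no depth.
- ctrl.camera_info(name): a dict with "intrinsics" (3x3 intrinsics, pixels), "distortion" ([k1, k2, p1, p2, k3] as OpenCV has them; the pictures are not rectified), "rvec" (rotation vector, rad) and "tvec" (3), from world to camera coordinates, as OpenCV has them; the wrist camera has in their place "mount" (4x4, takes a point from camera to tool coordinates, whose origin is the TCP and whose axes are the tool frame's). Camera axes: x right, y down, z forward; pixel columns grow to the right and rows downward; lengths in m; the calibration is good to about 2 mm. A picture is of the moment at which its call begins: read the wrist's pose just before it. camera_info takes no time and is no camera call.
- ctrl.job_done(): hands the job in, once; it reports no verdict.
The state is a dict: "time": time; "joints": joint angles; "joint_vel": joint speeds; "joint_efforts": joint torques, N m; "ee_pos": TCP position; "eef_rot": TCP orientation; "force": force on the tool from outside, world axes, zero at the start; "torque": the same for the moment, N m; "gripper_width": finger opening in m.
Only numpy, scipy, OpenCV 4.12 (cv2) and the standard library are available. Lean on these libraries where they do the work, as an engineer would, in place of code of your own. Each camera call takes 0.05 s, during which the arm holds its last target.

## Working session

There is one attempt and no reset: what is moved stays moved. The work goes in short steps, Python scripts to look and compute and a tool call to move; the robot and the scene stay as the last step left them, time stands still between calls to the robot, and variables do not carry over. Pictures are saved under pics/ and viewed, and the job is handed in when it is done.

Besides the shell and the picture viewer there is one more tool, called after "Emit:" as a command line: name --pt "numbers of a row" for each row, then --argument value for the rest. step_arm: Moves the arm, as the interface text tells. Its arguments: {"type":"object","properties":{"steps":{"type":"array","items":{"type":"array","items":{"type":"number"}}},"force":{"type":"number"}},"required":["steps"]}

```bash
mkdir -p pics; ls; python3 - <<'E'
from station import ctrl
import cv2
print(ctrl.observe())
for n in("scene","side","wrist"):
    im=ctrl.capture(n); cv2.imwrite(f"pics/{n}0.png",im[:,:,::-1])
    print(n,ctrl.camera_info(n))
E
```

```text
pics
{'time': 0.0, 'joints': array([ 1.18081753,  0.41190779, -0.01268979,  1.59702473,  0.00561603,
        1.13429905, -0.08219   ]), 'joint_vel': array([-0.00083552,  0.00061961, -0.00043303,  0.00145127,  0.0003884 ,
        0.0007793 , -0.00087977]), 'joint_efforts': array([ 4.78022012e-04, -6.00633430e+01,  6.82387557e-01, -2.99408072e+01,
        1.38258139e-02,  1.06032271e-02, -9.92451476e-06]), 'ee_pos': array([ 0.19744971, -0.59248044,  0.23045619]), 'eef_rot': array([ 3.14145575e+00,  1.59747380e-03, -1.24899670e+00]), 'force': array([-0.36085607, -0.52113258,  0.69106494]), 'torque': array([-0.02507675,  0.01414462,  0.05121259]), 'gripper_width': 0.08528796587456544}
scene {'intrinsics': array([[464.86213748,   0.        , 257.58427894],
       [  0.        , 464.86213748, 193.1542566 ],
       [  0.        ,   0.        ,   1.        ]]), 'distortion': array([-0.05002436,  0.        ,  0.        ,  0.        ,  0.        ]), 'rvec': array([ 0.82194681, -2.51535422,  1.10629998]), 'tvec': array([0.46008925, 0.30419559, 1.24924125])}
side {'intrinsics': array([[405.28654
[... 234 characters left out ...]
([ 0.22403501, -2.64918261,  1.56707084]), 'tvec': array([0.52820725, 0.16649261, 1.17703179])}
wrist {'intrinsics': array([[289.91583128,   0.        , 248.30219108],
       [  0.        , 289.91583128, 190.12925647],
       [  0.        ,   0.        ,   1.        ]]), 'distortion': array([0.0091513, 0.       , 0.       , 0.       , 0.       ]), 'mount': array([[ 9.99999773e-01,  5.45850753e-04, -3.94394830e-04,
         2.06676037e-04],
       [-4.21933627e-04,  9.64305089e-01,  2.64793349e-01,
        -6.66883293e-02],
       [ 5.24854590e-04, -2.64793122e-01,  9.64305101e-01,
        -1.42813975e-01],
       [ 0.00000000e+00,  0.00000000e+00,  0.00000000e+00,
         1.00000000e+00]])}
```

View pics/scene0.png

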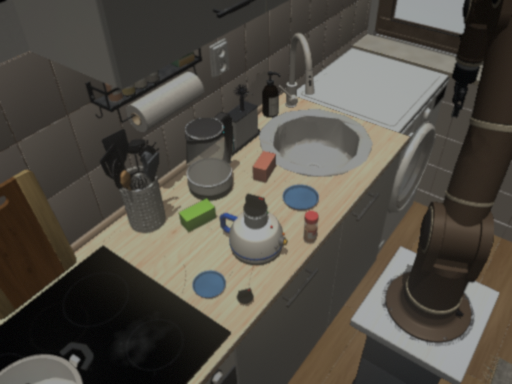

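View pics/side0.png

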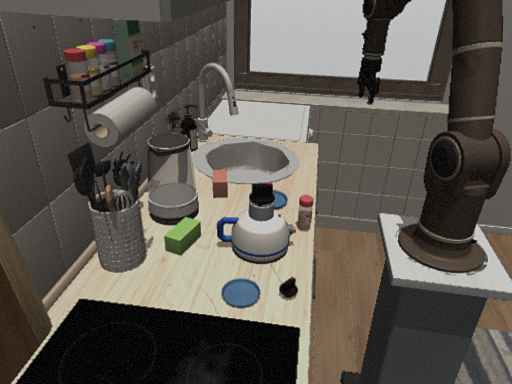

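View pics/wrist0.png

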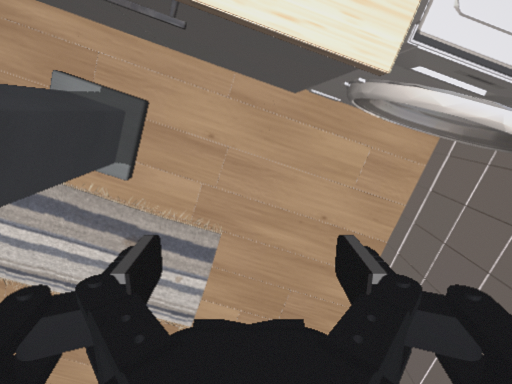

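The scene view shows the tank at (257,235) with a cap on it, and a loose black cap at (245,297). There are two blue dishes at (301,197) and (209,284), a jar at (311,226), the green box at (197,214) and the red box at (264,166). I'll measure the candidates and enlarge them.

```bash
cat > h.py <<'E'
import numpy as np, cv2
from scipy.spatial.transform import Rotation as R
from station import ctrl
def cam(n,obs=None):
    c=ctrl.camera_info(n)
    if n=="wrist":
        T=np.eye(4);T[:3,:3]=R.from_euler('xyz',obs['eef_rot']).as_matrix();T[:3,3]=obs['ee_pos']
        W=T@c['mount']; Rm=W[:3,:3].T; t=-Rm@W[:3,3]
    else: Rm=cv2.Rodrigues(c['rvec'])[0]; t=np.array(c['tvec'])
    return c['intrinsics'],c['distortion'],Rm,t
def ray(C,px):
    K,D,Rm,t=C
    p=cv2.undistortPoints(np.array(px,float).reshape(-1,1,2),K,D).reshape(-1,2)
    d=np.c_[p,np.ones(len(p))]@Rm
    return -Rm.T@t,d
def onz(C,px,z):
    o,d=ray(C,px); return o+d*((z-o[2])/d[:,2])[:,None]
def proj(C,P):
    K,D,Rm,t=C
    return cv2.projectPoints(np.array(P,float).reshape(-1,3),cv2.Rodrigues(Rm)[0],t,K,D)[0].reshape(-1,2)
def tri(Cs,pxs):
    A=np.zeros((3,3));b=np.zeros(3)
    for C,p in zip(Cs,pxs):
        o,d=ray(C,[p]);d=d[0]/np.linalg.norm(d[0]);M=np.eye(3)-np.outer(d,d);A+=M;b+=M@o
    return np.linalg.solve(A,b)
E
python3 - <<'E'
from h import *
for n in("scene","side"):
    im=cv2.imread(f"pics/{n}0.png");C=cam(n)
    hsv=cv2.cvtColor(im,cv2.COLOR_BGR2HSV)
    m=cv2.inRange(hsv,(98,110,60),(118,255,255))
    k,l,s,c=cv2.connectedComponentsWithStats(m)
    for i in range(1,k):
        if s[i,4]>80:
            pts=np.argwhere(l==i)[:,::-1]
            P=onz(C,pts,0.015); print(n,s[i],c[i].round(),"ext",np.ptp(P[:,:2],axis=0).round(3),"mid",((P.max(0)+P.min(0))/2).round(3))
            if s[i,4]>400:
              h=cv2.convexHull(P[:,:2].astype(np.float32));print(cv2.minEnclosingCircle(h))
im=cv2.imread("pics/scene0.png")
a=cv2.resize(im[170:320,170:340],None,fx=3.5,fy=3.5,interpolation=cv2.INTER_CUBIC);cv2.imwrite("pics/c1.png",a)
im=cv2.imread("pics/side0.png")
a=cv2.resize(im[165:315,200:330],None,fx=4,fy=4,interpolation=cv2.INTER_CUBIC);cv2.imwrite("pics/c2.png",a)
E
```

```text
side [273 191  14  17 104] [279. 199.] ext [0.05  0.107] mid [ 0.477 -0.153  0.015]
side [217 218  21  23 176] [226. 227.] ext [0.058 0.119] mid [0.616 0.047 0.015]
side [222 279  38  28 382] [240. 293.] ext [0.088 0.09 ] mid [0.522 0.303 0.015]
```

View pics/c1.png

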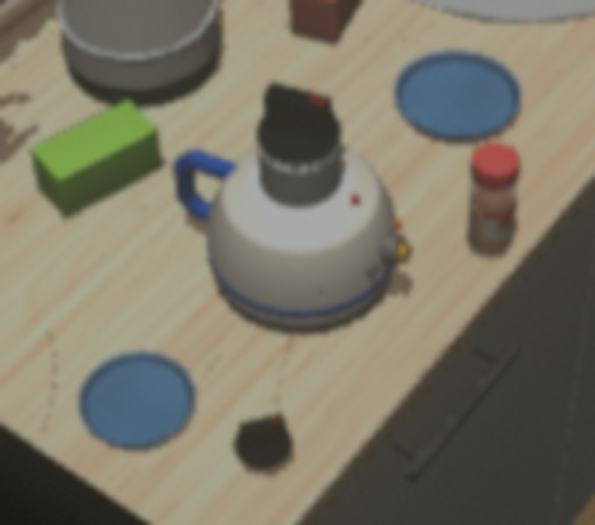

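View pics/c2.png

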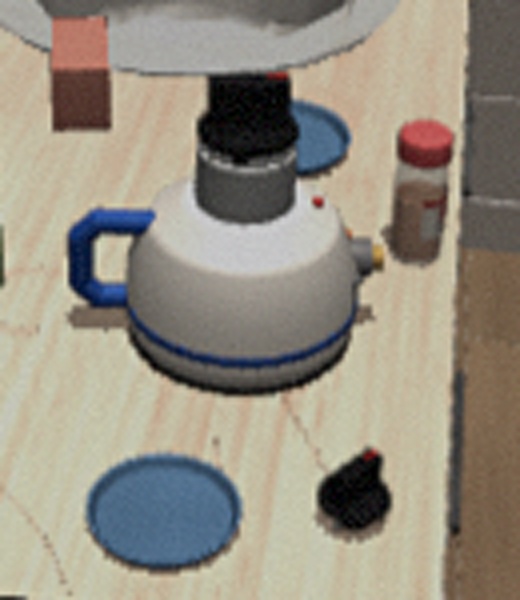

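```bash
python3 - <<'E'
from h import *
from scipy.optimize import least_squares
for n,off in (("scene",[(301,197),(209,284)]),("side",[(240,293),(272,200)])):
    im=cv2.imread(f"pics/{n}0.png");C=cam(n);b=im.astype(int)
    m=((b[:,:,0]-b[:,:,2])>25).astype(np.uint8)
    k,l,s,c=cv2.connectedComponentsWithStats(m)
    for o in off:
        i=l[o[1],o[0]]; print(n,o,i,s[i])
        if i==0: continue
        cn=cv2.findContours((l==i).astype(np.uint8),cv2.RETR_EXTERNAL,cv2.CHAIN_APPROX_NONE)[0][0].reshape(-1,2)
        P=onz(C,cn,0.015)[:,:2]; (x,y),r=cv2.minEnclosingCircle(P.astype(np.float32))
        el=cv2.fitEllipse((P*1000).astype(np.float32)); print("circle",x,y,r,el)
Cs=[cam("scene"),cam("side")]
f1=lambda p:(170+p[0]/3.5,170+p[1]/3.5); f2=lambda p:(200+p[0]/4,165+p[1]/4)
for nm,a,b in[("reddot",(355,200),(318,202)),("neck-rim L",(258,152),(196,150)),("neckrim R",(343,155),(297,155)),("handle far",(178,155),(72,240)),("jar top",(495,158),(426,136)),("bar red end",(319,99),(279,75)),("socket tip",(403,250),(378,257)),("smallcap red",(277,421),(370,455))]:
    p=tri(Cs,[f1(a),f2(b)]); print(nm,p.round(4),[ (proj(C,p)[0]-q).round(1) for C,q in zip(Cs,(f1(a),f2(b)))])
E
```

```text
scene (301, 197) 2 [284 185  34  24 651]
circle 0.5105025768280029 -0.1535608023405075 0.059378936886787415 ((509.5085754394531, -153.63438415527344), (112.6406478881836, 114.78192901611328), 39.92299270629883)
scene (209, 284) 5 [193 271  32  26 637]
circle 0.5216505527496338 0.2984709143638611 0.045086611062288284 ((521.6141967773438, 298.75634765625), (85.0077896118164, 87.03673553466797), 40.06517028808594)
side (240, 293) 5 [222 279  38  28 845]
circle 0.5227372646331787 0.30117109417915344 0.04695480689406395 ((522.468505859375, 301.2873229980469), (90.22722625732422, 90.45943450927734), 16.35796546936035)
side (272, 200) 0 [     0      0    512    384 195117]
reddot [0.455  0.0894 0.1056] [array([0. , 0.1]), array([-0.1, -0.1])]
neck-rim L [0.531  0.1219 0.1513] [array([-0.8, -1.9]), array([1.3, 1.8])]
neckrim R [0.4731 0.0799 0.1369] [array([0.2, 0.7]), array([-0.5, -0.6])]
handle far [0.6236 0.1151 0.0747] [array([0.6, 1.6]), array([-1. , -1.5])]
jar top [ 0.3869 -0.0182  0.1048] [array([0.2, 0.5]), array([-0.3, -0.4])]
bar red end [0.4862 0.0938 0.2036] [array([0.2, 0.4]), array([-0.3, -0.4])]
socket tip [0.4125 0.0797 0.061 ] [array([0.2, 0.6]), array([-0.4, -0.6])]
smallcap red [0.4025 0.2666 0.0439] [array([-0. , -0.1]), array([0. , 0.1])]
```

Of the caps, the one on the neck at (254,210) is about 66 mm across, and the loose one at (245,297) is smaller. That makes the seated one the job's cap. Of the dishes, the one at (301,197) has a rim of about 119 mm by measurement, against about 90 mm for the one at (209,284). So the target dish is the first one, at about (0.51,-0.154). The crops confirm both. Next I'll go above the tank for a wrist view.

Emit:
step_arm --pt "-0.5 -0.5 -1.8 0 0 0 1" --pt "-1.8 -1.6 -3.2 0 0 0 1" --pt "-3.3 -2.9 -4.5 0 0 0 1" --pt "-4.8 -4.2 -5.5 0 0 0 1" --pt "-6.3 -5.5 -5.7 0 0 0 1" --pt "-7.8 -6.8 -5.7 0 0 0 1" --pt "-9.3 -8.1 -5.7 0 0 0 1" --pt "-10.8 -9.4 -5.7 0 0 0 1"

```text
time: 1.15
ee_pos: [0.3615, -0.1976, 0.4021]
eef_rot: [-3.142, 0.001, -1.249]
force: [0.8, -0.6, -0.3]
gripper_width: 0.0852
```

Emit:
step_arm --pt "-1.5 -1.3 0 0 0 0.3 1" --pt "-3.0 -2.6 0 0 0 0.6 1" --pt "-4.5 -4.0 0 0 0 0.9 1" --pt "-6.0 -5.3 0 0 0 1.3 1" --pt "-7.2 -6.4 0 0 0 1.3 1" --pt "-8.0 -7.0 0 0 0 1.3 1" --pt "-8.0 -7.0 0 0 0 1.3 1"

```text
time: 2.02
ee_pos: [0.4847, 0.0989, 0.4018]
eef_rot: [3.141, 0.002, -1.381]
force: [0.8, -0.6, 0.3]
gripper_width: 0.0854
```

```bash
python3 - <<'E'
from h import *
import pickle
o=ctrl.observe();im=ctrl.capture("wrist");pickle.dump(o,open("o1.pkl","wb"))
print(o['ee_pos'],o['eef_rot'],o['joints'],o['joint_vel'].max())
im=im[:,:,::-1];cv2.imwrite("pics/w1.png",im)
cv2.imwrite("pics/w1b.png",cv2.resize(im,(800,600),interpolation=cv2.INTER_CUBIC))
E
```

```text
[0.4847085  0.09890917 0.40182819] [ 3.14081047e+00  2.06634983e-03 -1.38069011e+00] [ 0.34775523  0.14523502 -0.72841406  1.59098005  0.09509562  1.44285969
 -1.76830007] 0.046697554189730456
```

View pics/w1b.png

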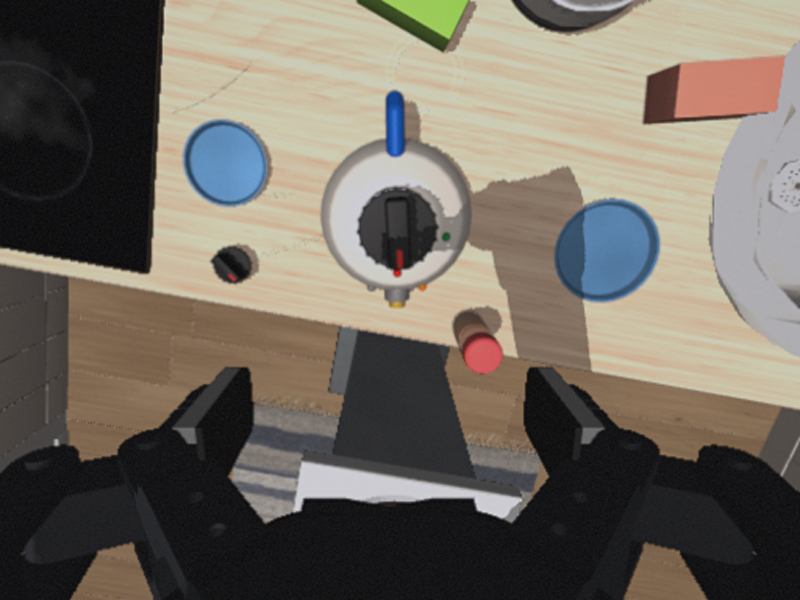

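```bash
python3 - <<'E'
from h import *
im=cv2.imread("pics/w1.png")
cv2.imwrite("pics/w1c.png",cv2.resize(im[50:200,190:320],None,fx=4,fy=4,interpolation=cv2.INTER_CUBIC))
E
```

```text
(no output)
```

View pics/w1c.png

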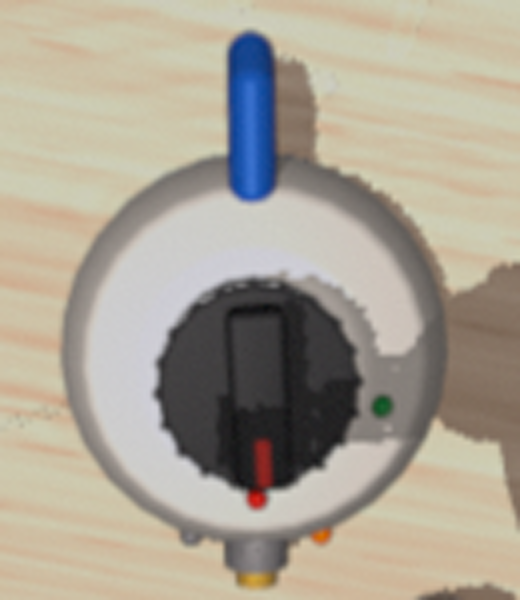

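```bash
python3 - <<'E'
from h import *
import pickle
from scipy.optimize import least_squares
o=pickle.load(open("o1.pkl","rb"));W=cam("wrist",o);S=cam("scene");D=cam("side")
g=lambda p:(190+p[0]/4-.4,50+p[1]/4-.4)
red,gr=g((257,499)),g((382,405))
a=np.pi+1.27
def pts(v):
    x,y,w,h=v;Rz=np.array([[np.cos(w),-np.sin(w)],[np.sin(w),np.cos(w)]])
    q=np.array([[-.05,0],[.05*np.cos(a),.05*np.sin(a)]])@Rz.T+[x,y]
    return np.c_[q,[h,h]]
def f(v):
    P=pts(v);r=(proj(W,P)-[red,gr]).ravel()
    r2=(proj(S,P[0])[0]-(170+355/3.5,170+200/3.5));r3=(proj(D,P[0])[0]-(200+318/4,165+202/4))
    return np.r_[r,r2,r3,(v[3]-.105)*100]
s=least_squares(f,[.5,.1,.1,.105]);print("dots tank",s.x.round(4),s.fun.round(2))
x,y,w,h=s.x
# handle tip & socket directions, disc & bar
for nm,p,z in[("handle top outer",(251,35),.085),("handle mid",(251,115),.099),("socket",(256,575),.061),("redmark a",(263,442),.202),("redmark b",(265,484),.202),("bar TL",(229,308),.202),("bar TR",(284,305),.202),("bar BL",(238,487),.202),("bar BR",(290,487),.202)]:
    P=onz(W,[g(p)],z)[0];print(nm,P.round(4),"from axis",np.hypot(*(P[:2]-[x,y])).round(4),"ang-w",(np.arctan2(P[1]-y,P[0]-x)-w).round(3))
for nm,z,c in[("disc",.164,[(158,385),(358,385),(258,279),(258,492)]),("housing",.045,[(62,350),(447,350)])]:
    P=onz(W,[g(q) for q in c],z);print(nm,P.round(4))
# big dish contour
im=cv2.imread("pics/w1.png").astype(int);m=((im[:,:,0]-im[:,:,2])>25).astype(np.uint8)
m=cv2.morphologyEx(m,cv2.MORPH_CLOSE,np.ones((5,5)))
k,l,st,c=cv2.connectedComponentsWithStats(m)
for i in range(1,k):
    if st[i,4]>300:
        cn=cv2.findContours((l==i).astype(np.uint8),cv2.RETR_EXTERNAL,cv2.CHAIN_APPROX_NONE)[0][0].reshape(-1,2)
        P=onz(W,cn,.015)[:,:2];print("blue",c[i].round(),cv2.minEnclosingCircle(P.astype(np.float32)),cv2.fitEllipse((P*1000).astype(np.float32)))
E
```

```text
dots tank [0.506  0.0959 0.217  0.1021] [ 0.14  0.08 -0.3   0.22  0.3  -0.25 -0.74  0.09 -0.29]
handle top outer [0.6228 0.1202 0.085 ] from axis 0.1193 ang-w -0.012
handle mid [0.5946 0.1148 0.099 ] from axis 0.0907 ang-w -0.007
socket [0.4154 0.0769 0.061 ] from axis 0.0925 ang-w -3.151
redmark a [0.4956 0.0928 0.202 ] from axis 0.0108 ang-w -3.065
redmark b [0.4832 0.0897 0.202 ] from axis 0.0236 ang-w -3.092
bar TL [0.532  0.1101 0.202 ] from axis 0.0297 ang-w 0.281
bar TR [0.5359 0.0946 0.202 ] from axis 0.0299 ang-w -0.259
bar BL [0.4808 0.0975 0.202 ] from axis 0.0252 ang-w 2.861
bar BR [0.4838 0.0821 0.202 ] from axis 0.0261 ang-w -2.803
disc [[0.5014 0.1281 0.164 ]
 [0.5138 0.064  0.164 ]
 [0.5406 0.1026 0.164 ]
 [0.4727 0.0891 0.164 ]]
housing [[0.493  0.1761 0.045 ]
 [0.524  0.0154 0.045 ]]
blue [252.  79.] ((0.6013971567153931, 0.11486304551362991), 0.033855944871902466) ((599.8875732421875, 114.79975128173828), (20.386484146118164, 77.81674194335938), 102.04077911376953)
blue [144. 104.] ((0.5245791673660278, 0.29414355754852295), 0.04685727879405022) ((524.7862548828125, 294.028076171875), (91.44341278076172, 92.23004150390625), 176.340087890625)
blue [388. 160.] ((0.5105070471763611, -0.1569892019033432), 0.06101349741220474) ((510.39300537109375, -156.79071044921875), (119.58292388916016, 119.9674301147461), 146.77146911621094)
```

Emit:
step_arm --pt "0.1 -0.3 1.5 0 0 -0.2 1" --pt "0.23 -0.7 3.2 0 0 -0.5 1" --pt "0.23 -0.7 4.7 0 0 -0.53 1" --pt "0.23 -0.7 5.0 0 0 -0.53 1" --pt "0.23 -0.7 5.0 0 0 -0.53 1"

```text
time: 2.7
ee_pos: [0.5066, 0.0937, 0.2526]
eef_rot: [3.141, 0.001, -1.329]
force: [-1.5, 0.7, 0.2]
gripper_width: 0.085
```

```bash
python3 - <<'E'
from h import *
import pickle
o=ctrl.observe();im=ctrl.capture("wrist");pickle.dump(o,open("o2.pkl","wb"))
print(o['ee_pos'],o['eef_rot'],o['force'],o['torque'])
im=im[:,:,::-1];cv2.imwrite("pics/w2.png",im)
im=cv2.resize(im,(800,600),interpolation=cv2.INTER_CUBIC)
W=cam("wrist",o)
cv2.imwrite("pics/w2b.png",im)
E
```

```text
[0.5066317  0.09368195 0.2526233 ] [ 3.14084965e+00  7.53503640e-04 -1.32862449e+00] [-1.51697082  0.66978353  0.23095759] [-0.00403994  0.02950335 -0.00122857]
```

View pics/w2b.png

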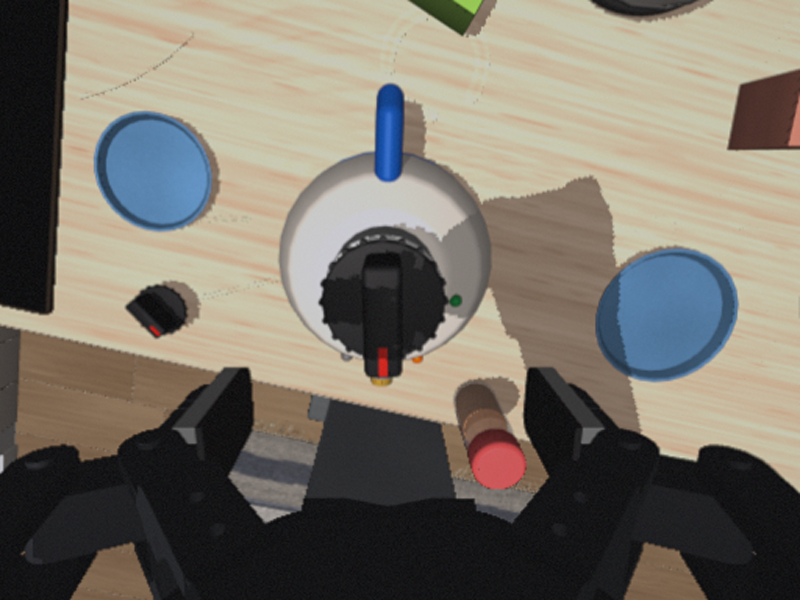

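```bash
python3 - <<'E'
from h import *
import pickle
from scipy.spatial.transform import Rotation as R
o=pickle.load(open("o2.pkl","rb"));W=cam("wrist",o)
im=cv2.imread("pics/w2.png");cv2.imwrite("pics/w2c.png",cv2.resize(im[140:250,190:300],None,fx=5,fy=5,interpolation=cv2.INTER_CUBIC))
s=1/1.5625
for p in [(364,262),(365,370),(401,262),(401.5,370)]:
    P=onz(W,[(p[0]*s-.2,p[1]*s-.2)],.202)[0]; print(P.round(4))
print(onz(W,[(456*s,300*s)],.102),onz(W,[(320*s,300*s),(446*s,300*s)],.162))
E
```

```text
[0.5327 0.1109 0.202 ]
[0.4834 0.0989 0.202 ]
[0.5366 0.0953 0.202 ]
[0.4874 0.0825 0.202 ]
[[0.50207    0.04542116 0.102     ]] [[0.49877259 0.12915608 0.162     ]
 [0.51499741 0.06369283 0.162     ]]
```

View pics/w2c.png

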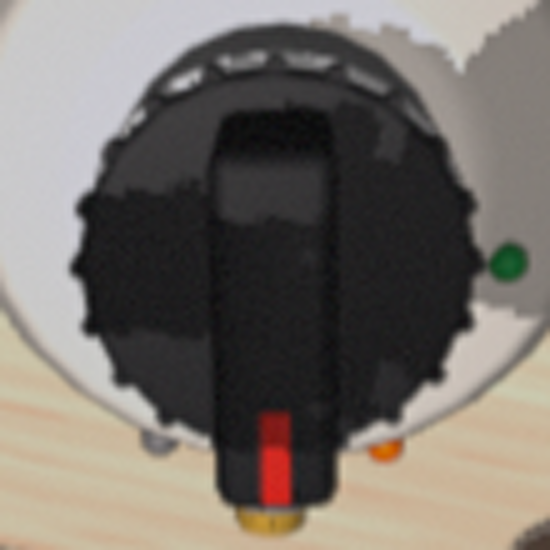

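Bar yaw is about 0.243 and the tool is aligned with it. The cap axis is at about (0.507,0.0963). I'll descend and close.

Emit:
step_arm --pt "-0.08 -0.03 1.0 0 0 0 1" --pt "-0.08 -0.03 2.0 0 0 0 1" --pt "-0.08 -0.03 2.6 0 0 0 1" --pt "-0.08 -0.03 2.65 0 0 0 1" --pt "-0.08 -0.03 2.65 0 0 0 1" --force 20

```text
time: 3.38
ee_pos: [0.5083, 0.097, 0.1752]
eef_rot: [-3.139, 0.0, -1.328]
force: [-0.4, 0.5, 0.0]
gripper_width: 0.0854
```

Emit:
step_arm --pt "0.01 0.04 0.05 0 0 0 0.4" --pt "0.01 0.04 0.05 0 0 0 0.2" --pt "0.01 0.04 0.05 0 0 0 0" --pt "0.01 0.04 0.05 0 0 0 0" --pt "0.01 0.04 0.05 0 0 0 0" --pt "0.01 0.04 0.05 0 0 0 0" --force 20

```text
time: 4.12
ee_pos: [0.5073, 0.0965, 0.1739]
eef_rot: [-3.139, 0.0, -1.328]
force: [-0.9, 0.1, 4.3]
gripper_width: 0.0176
```

```bash
python3 - <<'E'
from h import *
o=ctrl.observe();print(o['time'],o['ee_pos'],o['eef_rot'],o['force'],o['torque'],o['gripper_width'],o['joints'])
im=ctrl.capture("wrist")[:,:,::-1];cv2.imwrite("pics/w3.png",cv2.resize(im[60:],(800,506)))
E
```

```text
4.125 [0.50729087 0.09645342 0.17386721] [-3.13867822e+00  4.19655979e-04 -1.32841013e+00] [-0.89256816  0.08088689  4.31194641] [-0.10844953  0.17339602 -0.0744361 ] 0.017557646208451225 [ 0.27382374  0.36993047 -0.69003692  1.89182149  0.28176683  0.97496802
 -1.87083559]
```

View pics/w3.png

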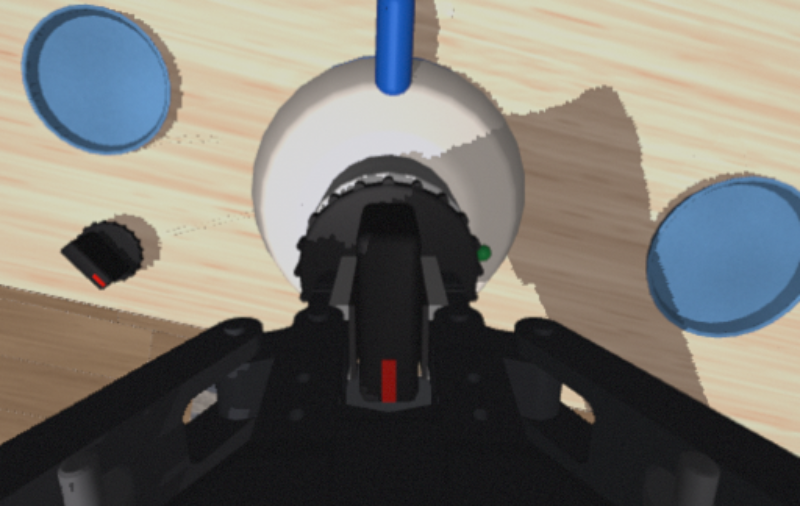

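Emit:
step_arm --pt "0 0 -0.03 0 0 0 0" --pt "0 0 -0.03 0 0 0 0" --pt "0 0 -0.03 0 0 0 0" --force 60

```text
time: 4.55
ee_pos: [0.5072, 0.0964, 0.1742]
eef_rot: [-3.139, 0.001, -1.328]
force: [3.4, 0.6, -9.9]
gripper_width: 0.0171
```

```bash
cat > o.py <<'E'
from h import *
o=ctrl.observe();print(o['time'],o['ee_pos'].round(5),o['eef_rot'].round(4),"cap ang",round(o['eef_rot'][2]+np.pi/2-.212,4),"F",o['force'].round(2),"T",o['torque'].round(3),o['gripper_width'].round(4),"j7",o['joints'][6].round(3),"e7",o['joint_efforts'].round(2))
E
python3 o.py
```

```text
Traceback (most recent call last):
  File "o.py", line 2, in <module>
    o=ctrl.observe();print(o['time'],o['ee_pos'].round(5),o['eef_rot'].round(4),"cap ang",round(o['eef_rot'][2]+np.pi/2-.212,4),"F",o['force'].round(2),"T",o['torque'].round(3),o['gripper_width'].round(4),"j7",o['joints'][6].round(3),"e7",o['joint_efforts'].round(2))
                                                                                                                                                                                 ^^^^^^^^^^^^^^^^^^^^^^^^
AttributeError: 'float' object has no attribute 'round'
```

```bash
sed -i "s/o\['gripper_width'\].round(4)/round(o['gripper_width'],4)/" o.py; python3 o.py
```

```text
4.55 [0.50717 0.0964  0.17416] [-3.1391e+00  8.0000e-04 -1.3284e+00] cap ang 0.0304 F [ 3.4   0.56 -9.86] T [ 0.289 -0.801  0.004] 0.0171 j7 -1.87 e7 [ 2.900e-01 -5.142e+01 -7.280e+00 -2.773e+01 -2.100e-01  1.240e+00
  1.000e-02]
```

Emit:
step_arm --pt "0 0 0.01 0 0 0 0" --pt "0 0 0.01 0 0 0 0"

```text
time: 4.8
ee_pos: [0.5072, 0.0964, 0.1741]
eef_rot: [-3.139, 0.001, -1.328]
force: [1.3, 0.9, -1.8]
gripper_width: 0.0169
```

```bash
python3 o.py
```

```text
4.8 [0.50723 0.09644 0.17406] [-3.1390e+00  7.0000e-04 -1.3284e+00] cap ang 0.0304 F [ 1.33  0.94 -1.84] T [ 0.089 -0.372 -0.051] 0.0169 j7 -1.87 e7 [ 1.000e-01 -4.843e+01 -6.820e+00 -2.663e+01 -9.000e-02  4.900e-01
  1.000e-02]
```

Emit:
step_arm --pt "0 0 0 0 0 -0.3 0" --pt "0 0 0 0 0 -0.6 0" --pt "0 0 0 0 0 -0.9 0" --pt "0 0 0 0 0 -0.9 0"

```text
time: 5.3
ee_pos: [0.507, 0.0963, 0.1741]
eef_rot: [-3.139, 0.0, -1.233]
force: [-1.4, 0.4, -1.9]
gripper_width: 0.017
```

```bash
python3 o.py
```

```text
5.3 [0.50702 0.09634 0.17406] [-3.1394e+00  4.0000e-04 -1.2334e+00] cap ang 0.1254 F [-1.41  0.43 -1.94] T [-0.082  0.121  0.045] 0.017 j7 -1.784 e7 [  0.11 -48.03  -7.09 -27.41   0.05  -0.19   0.19]
```

Emit:
step_arm --pt "0 0 0 0 0 -0.2 0" --pt "0 0 0 0 0 -0.4 0" --pt "0 0 0 0 0 -0.4 0"

```text
time: 5.68
ee_pos: [0.507, 0.0963, 0.1741]
eef_rot: [-3.139, 0.0, -1.191]
force: [-0.2, 0.3, -1.9]
gripper_width: 0.0165
```

```bash
python3 o.py
```

```text
5.675 [0.50699 0.09632 0.17406] [-3.1395e+00  3.0000e-04 -1.1910e+00] cap ang 0.1678 F [-0.24  0.27 -1.87] T [-0.045  0.093  0.004] 0.0165 j7 -1.746 e7 [ 4.000e-02 -4.804e+01 -7.260e+00 -2.728e+01  2.000e-02 -1.000e-01
  1.400e-01]
```

Emit:
step_arm --pt "0 0 0 0 0 -0.2 0" --pt "0 0 0 0 0 -0.4 0" --pt "0 0 0 0 0 -0.4 0"

```text
time: 6.05
ee_pos: [0.507, 0.0963, 0.174]
eef_rot: [-3.14, 0.0, -1.149]
force: [-0.0, 0.1, -1.8]
gripper_width: 0.0173
```

```bash
python3 o.py
```

```text
6.05 [0.50696 0.09629 0.17403] [-3.1395e+00  2.0000e-04 -1.1486e+00] cap ang 0.2102 F [-0.03  0.1  -1.84] T [-0.099  0.04   0.062] 0.0173 j7 -1.708 e7 [ 3.000e-02 -4.800e+01 -7.410e+00 -2.724e+01  1.000e-02 -8.000e-02
  1.400e-01]
```

Emit:
step_arm --pt "0 0 0 0 0 -0.2 0" --pt "0 0 0 0 0 -0.4 0" --pt "0 0 0 0 0 -0.4 0"

```text
time: 6.42
ee_pos: [0.507, 0.0963, 0.1741]
eef_rot: [-3.139, 0.0, -1.106]
force: [-0.5, -0.5, -3.5]
gripper_width: 0.0169
```

```bash
python3 o.py
```

```text
6.425 [0.507   0.09628 0.17406] [-3.1395e+00  1.0000e-04 -1.1062e+00] cap ang 0.2526 F [-0.52 -0.54 -3.46] T [-0.055 -0.023  0.041] 0.0169 j7 -1.67 e7 [ 2.000e-02 -4.796e+01 -7.550e+00 -2.721e+01  1.000e-02 -8.000e-02
  1.400e-01]
```

Emit:
step_arm --pt "0 0 0 0 0 -0.2 0" --pt "0 0 0 0 0 -0.4 0" --pt "0 0 0 0 0 -0.4 0"

```text
time: 6.8
ee_pos: [0.507, 0.0963, 0.174]
eef_rot: [-3.139, 0.0, -1.064]
force: [-0.4, 0.4, -1.2]
gripper_width: 0.0169
```

```bash
python3 o.py
```

```text
6.8 [0.50699 0.0963  0.17405] [-3.1395e+00  1.0000e-04 -1.0637e+00] cap ang 0.2951 F [-0.38  0.42 -1.21] T [-0.016  0.074  0.045] 0.0169 j7 -1.632 e7 [ 1.000e-02 -4.792e+01 -7.690e+00 -2.718e+01  0.000e+00 -7.000e-02
  1.300e-01]
```

Emit:
step_arm --pt "0 0 0 0 0 -0.2 0" --pt "0 0 0 0 0 -0.4 0" --pt "0 0 0 0 0 -0.4 0"

```text
time: 7.18
ee_pos: [0.507, 0.0963, 0.174]
eef_rot: [-3.139, 0.0, -1.021]
force: [-0.6, -0.2, -3.1]
gripper_width: 0.0173
```

```bash
python3 o.py
```

```text
7.175 [0.50699 0.09628 0.17405] [-3.1395  0.     -1.0213] cap ang 0.3375 F [-0.64 -0.24 -3.09] T [-0.023  0.024  0.065] 0.0173 j7 -1.594 e7 [ 1.000e-02 -4.787e+01 -7.830e+00 -2.716e+01  0.000e+00 -6.000e-02
  1.300e-01]
```

Emit:
step_arm --pt "0 0 0 0 0 -0.2 0" --pt "0 0 0 0 0 -0.4 0" --pt "0 0 0 0 0 -0.4 0"

```text
time: 7.55
ee_pos: [0.507, 0.0962, 0.174]
eef_rot: [-3.139, -0.0, -0.979]
force: [-0.2, -0.4, -1.8]
gripper_width: 0.0172
```

```bash
python3 o.py
```

```text
7.55 [0.50701 0.09625 0.17404] [-3.1395e+00 -1.0000e-04 -9.7890e-01] cap ang 0.3799 F [-0.22 -0.44 -1.82] T [-0.036 -0.016  0.002] 0.0172 j7 -1.556 e7 [ 1.000e-02 -4.783e+01 -7.970e+00 -2.713e+01 -0.000e+00 -6.000e-02
  1.300e-01]
```

Emit:
step_arm --pt "0 0 0 0 0 -0.2 0" --pt "0 0 0 0 0 -0.4 0" --pt "0 0 0 0 0 -0.4 0"

```text
time: 7.92
ee_pos: [0.507, 0.0963, 0.174]
eef_rot: [-3.139, -0.0, -0.937]
force: [-0.5, -0.3, -1.9]
gripper_width: 0.0169
```

```bash
python3 o.py
```

```text
7.925 [0.50698 0.09631 0.17404] [-3.1395 -0.     -0.9366] cap ang 0.4222 F [-0.51 -0.3  -1.87] T [0.019 0.099 0.016] 0.0169 j7 -1.518 e7 [  0.12 -47.75  -7.97 -27.18   0.13  -0.1    0.17]
```

Emit:
step_arm --pt "0 0 0 0 0 -0.2 0" --pt "0 0 0 0 0 -0.4 0" --pt "0 0 0 0 0 -0.4 0"

```text
time: 8.3
ee_pos: [0.5069, 0.0964, 0.1741]
eef_rot: [-3.139, 0.0, -0.894]
force: [-0.8, 0.8, -1.8]
gripper_width: 0.0172
```

```bash
python3 o.py
```

```text
8.3 [0.50693 0.09636 0.17406] [-3.1395  0.     -0.8942] cap ang 0.4646 F [-0.77  0.85 -1.76] T [ 0.11   0.116 -0.129] 0.0172 j7 -1.48 e7 [  0.17 -47.68  -8.02 -27.21   0.28  -0.13   0.25]
```

Emit:
step_arm --pt "0 0 0 0 0 -0.2 0" --pt "0 0 0 0 0 -0.35 0" --pt "0 0 0 0 0 -0.35 0"

```text
time: 8.68
ee_pos: [0.5069, 0.0964, 0.1741]
eef_rot: [-3.139, 0.0, -0.857]
force: [-1.6, 1.0, -1.5]
gripper_width: 0.0166
```

```bash
python3 o.py
```

```text
8.675 [0.50693 0.09636 0.17405] [-3.1395  0.     -0.8573] cap ang 0.5015 F [-1.59  0.97 -1.45] T [ 0.04   0.146 -0.151] 0.0166 j7 -1.447 e7 [  0.06 -47.66  -8.25 -27.14   0.32  -0.11   0.31]
```

Emit:
step_arm --pt "0 0 0 0 0 -0.15 0" --pt "0 0 0 0 0 -0.15 0" --pt "0 0 0 0 0 -0.15 0" --pt "0 0 0 0 0 -0.15 0"

```text
time: 9.18
ee_pos: [0.5069, 0.0964, 0.174]
eef_rot: [-3.139, -0.0, -0.842]
force: [-0.8, 0.2, -2.0]
gripper_width: 0.0172
```

```bash
python3 o.py
```

```text
9.175 [0.50693 0.09637 0.17405] [-3.1395 -0.     -0.8416] cap ang 0.5172 F [-0.82  0.22 -2.05] T [ 0.063  0.11  -0.194] 0.0172 j7 -1.433 e7 [ -0.   -47.69  -8.34 -27.13   0.31  -0.1    0.23]
```

Emit:
step_arm --pt "0 0 0 0 0 -0.1 0" --pt "0 0 0 0 0 -0.1 0" --pt "0 0 0 0 0 -0.1 0" --pt "0 0 0 0 0 -0.1 0" --pt "0 0 0 0 0 -0.1 0" --pt "0 0 0 0 0 -0.1 0" --pt "0 0 0 0 0 -0.1 0" --pt "0 0 0 0 0 -0.1 0"

```text
time: 10.18
ee_pos: [0.5069, 0.0964, 0.174]
eef_rot: [-3.139, -0.0, -0.831]
force: [0.6, -0.1, -2.3]
gripper_width: 0.0172
```

```bash
python3 o.py
```

```text
10.175 [0.50693 0.09637 0.17404] [-3.1395e+00 -1.0000e-04 -8.3110e-01] cap ang 0.5277 F [ 0.6  -0.07 -2.3 ] T [ 0.096  0.116 -0.277] 0.0172 j7 -1.423 e7 [-4.000e-02 -4.769e+01 -8.400e+00 -2.711e+01  3.400e-01 -9.000e-02
  2.800e-01]
```

Vent deflection is about 0.10 rad, from torque of about 0.3 N m and by angle, so it is in the 0.05–0.16 window. I'll hold still one more second to be sure.

Emit:
step_arm --pt "0 0 0 0 0 0 0" --pt "0 0 0 0 0 0 0" --pt "0 0 0 0 0 0 0" --pt "0 0 0 0 0 0 0" --pt "0 0 0 0 0 0 0" --pt "0 0 0 0 0 0 0" --pt "0 0 0 0 0 0 0" --pt "0 0 0 0 0 0 0"

```text
time: 11.18
ee_pos: [0.5069, 0.0964, 0.1741]
eef_rot: [-3.139, -0.0, -0.831]
force: [0.1, -0.4, -2.0]
gripper_width: 0.0166
```

```bash
python3 o.py
```

```text
11.175 [0.50694 0.09636 0.17405] [-3.1395e+00 -1.0000e-04 -8.3110e-01] cap ang 0.5277 F [ 0.14 -0.44 -2.  ] T [ 0.094  0.107 -0.25 ] 0.0166 j7 -1.423 e7 [-4.000e-02 -4.769e+01 -8.400e+00 -2.711e+01  3.500e-01 -9.000e-02
  2.800e-01]
```

Emit:
step_arm --pt "0 0 0 0 0 0.5 0" --pt "0 0 0 0 0 1.1 0" --pt "0 0 0 0 0 1.1 0" --pt "0 0 0.07 0 0 1.1 0" --pt "0 0 0.14 0 0 1.1 0" --pt "0 0 0.18 0 0 1.1 0" --pt "0 0 0.21 0 0 1.1 0" --pt "0 0 0.21 0 0 1.1 0" --force 90

```text
time: 12.18
ee_pos: [0.5071, 0.0965, 0.1686]
eef_rot: [-3.139, -0.001, -0.945]
force: [-4.3, -0.6, 9.2]
gripper_width: 0.0169
```

```bash
python3 o.py
```

```text
12.175 [0.50714 0.09647 0.16855] [-3.1392e+00 -6.0000e-04 -9.4490e-01] cap ang 0.4139 F [-4.26 -0.61  9.25] T [-0.244  0.787 -0.045] 0.0169 j7 -1.532 e7 [-1.200e-01 -4.353e+01 -7.000e+00 -2.512e+01  4.100e-01 -1.320e+00
  1.000e-02]
```

Emit:
step_arm --pt "0 0 0.065 0 0 0 0" --pt "0 0 0.068 0 0 0 0" --pt "0 0 0.068 0 0 0 0"

```text
time: 12.55
ee_pos: [0.5072, 0.0965, 0.1674]
eef_rot: [-3.139, -0.001, -0.944]
force: [-5.0, -1.5, 10.1]
gripper_width: 0.0162
```

```bash
python3 o.py
```

```text
12.55 [0.5072  0.09652 0.16741] [-3.1392e+00 -1.4000e-03 -9.4350e-01] cap ang 0.4153 F [-5.01 -1.53 10.06] T [-0.362  1.046 -0.047] 0.0162 j7 -1.533 e7 [-2.000e-01 -4.333e+01 -7.010e+00 -2.524e+01  4.700e-01 -1.570e+00
  2.000e-02]
```

Emit:
step_arm --pt "-0.005 0.008 0.027 0 0 -0.4 0" --pt "-0.005 0.008 0.027 0 0 -0.8 0" --pt "-0.005 0.008 0.027 0 0 -1.2 0" --pt "-0.005 0.008 0.027 0 0 -1.2 0"

```text
time: 13.05
ee_pos: [0.5081, 0.0969, 0.1679]
eef_rot: [-3.137, -0.003, -0.816]
force: [-1.9, -0.2, 9.2]
gripper_width: 0.0165
```

```bash
python3 o.py
```

```text
13.05 [0.50808 0.09691 0.16791] [-3.1372 -0.0034 -0.8159] cap ang 0.5429 F [-1.92 -0.23  9.18] T [-0.117  0.364  0.112] 0.0165 j7 -1.42 e7 [ 2.000e-02 -4.312e+01 -7.330e+00 -2.350e+01  1.700e-01 -5.300e-01
  1.800e-01]
```

Emit:
step_arm --pt "-0.006 0.025 0.045 -0.03 -0.03 0 0" --pt "-0.006 0.025 0.047 -0.03 -0.03 -0.5 0" --pt "-0.006 0.025 0.047 -0.03 -0.03 -1.0 0" --pt "-0.006 0.025 0.047 -0.03 -0.03 -1.5 0" --pt "-0.006 0.025 0.047 -0.03 -0.03 -2.0 0" --pt "-0.006 0.025 0.047 -0.03 -0.03 -2.0 0"

```text
time: 13.8
ee_pos: [0.5089, 0.0972, 0.1679]
eef_rot: [-3.138, -0.003, -0.604]
force: [-1.3, -0.5, 9.5]
gripper_width: 0.0166
```

```bash
python3 o.py
```

```text
13.8 [0.50888 0.09719 0.16792] [-3.1381 -0.0032 -0.6043] cap ang 0.7545 F [-1.3  -0.47  9.5 ] T [-0.001  0.172  0.062] 0.0166 j7 -1.233 e7 [  0.22 -43.09  -7.83 -22.9    0.19  -0.18   0.24]
```

Emit:
step_arm --pt "-0.02 0.03 0.045 -0.03 -0.03 -0.5 0" --pt "-0.033 0.06 0.047 -0.03 -0.03 -1.0 0" --pt "-0.033 0.06 0.047 -0.03 -0.03 -1.5 0" --pt "-0.033 0.06 0.047 -0.03 -0.03 -2.0 0" --pt "-0.033 0.06 0.047 -0.03 -0.03 -2.5 0" --pt "-0.033 0.06 0.047 -0.03 -0.03 -2.5 0"

```text
time: 14.55
ee_pos: [0.5088, 0.0971, 0.168]
eef_rot: [-3.139, -0.004, -0.34]
force: [0.5, 2.0, 10.4]
gripper_width: 0.0164
```

```bash
python3 o.py
```

```text
14.55 [0.50879 0.09715 0.16804] [-3.1393 -0.0038 -0.3403] cap ang 1.0185 F [ 0.46  2.02 10.41] T [0.206 0.012 0.038] 0.0164 j7 -1.001 e7 [  0.35 -43.    -8.58 -22.33   0.17   0.12   0.24]
```

Emit:
step_arm --pt "0 0.03 0.035 0 0 -0.6 0" --pt "0 0.03 0.035 0 -0.03 -1.2 0" --pt "0 0.03 0.035 0 -0.03 -1.8 0" --pt "0 0.03 0.035 0 -0.03 -2.15 0" --pt "0 0.03 0.035 0 -0.03 -2.15 0"

```text
time: 15.18
ee_pos: [0.5092, 0.0967, 0.1681]
eef_rot: [-3.139, -0.003, -0.113]
force: [-3.4, 0.1, 9.6]
gripper_width: 0.0165
```

```bash
python3 o.py
```

```text
15.175 [0.50925 0.09673 0.1681 ] [-3.1393e+00 -2.9000e-03 -1.1340e-01] cap ang 1.2454 F [-3.37  0.1   9.63] T [-0.051  0.564  0.078] 0.0165 j7 -0.801 e7 [  0.2  -43.29  -9.6  -23.77   0.44  -0.76   0.15]
```

Emit:
step_arm --pt "-0.02 0 -0.06 0 -0.02 0 0" --pt "-0.05 0 -0.13 0 -0.02 0 0" --pt "-0.05 0 -0.2 0 -0.02 0 0" --pt "-0.05 0 -0.2 0 -0.02 0 0"

```text
time: 15.68
ee_pos: [0.5088, 0.0968, 0.1747]
eef_rot: [-3.139, -0.003, -0.113]
force: [3.1, -0.6, 3.2]
gripper_width: 0.0165
```

```bash
python3 o.py
```

```text
15.675 [0.50884 0.09682 0.17472] [-3.1388e+00 -3.1000e-03 -1.1310e-01] cap ang 1.2457 F [ 3.1  -0.58  3.17] T [-0.186 -0.622 -0.026] 0.0165 j7 -0.793 e7 [-6.900e-01 -4.467e+01 -1.110e+01 -2.312e+01 -7.200e-01  5.500e-01
  3.000e-02]
```

Emit:
step_arm --pt "0.008 0 -0.1 0 0 0 0" --pt "0.008 0 -0.2 0 0 0 0" --pt "0.008 0 -0.3 0 0 0 0" --pt "0.008 0 -0.3 0 0 0 0"

```text
time: 16.18
ee_pos: [0.5087, 0.0968, 0.1836]
eef_rot: [-3.139, -0.003, -0.113]
force: [1.3, -0.6, -2.2]
gripper_width: 0.0166
```

```bash
python3 o.py
```

```text
16.175 [0.50874 0.09679 0.18363] [-3.1389e+00 -2.6000e-03 -1.1290e-01] cap ang 1.2459 F [ 1.3  -0.57 -2.17] T [-0.044  0.019 -0.06 ] 0.0166 j7 -0.783 e7 [ 2.000e-02 -4.665e+01 -1.109e+01 -2.677e+01 -2.000e-02  3.000e-02
  3.000e-02]
```

Emit:
step_arm --pt "0 0 -0.3 0 0 0 0" --pt "0 0 -0.6 0 0 0 0" --pt "0 0 -0.9 0 0 0 0" --pt "0 0 -1.5 0 0 0 0" --pt "0 0 -2.2 0 0 0 0" --pt "0 0 -2.6 0 0 0 0" --pt "0 0 -2.6 0 0 0 0"

```text
time: 17.05
ee_pos: [0.509, 0.0967, 0.2627]
eef_rot: [-3.139, -0.004, -0.113]
force: [0.5, -0.0, -2.6]
gripper_width: 0.0163
```

```bash
python3 - <<'E'
exec(open("o.py").read())
im=ctrl.capture("side")[:,:,::-1];a=im[100:320,180:360]
b=ctrl.capture("wrist")[:,:,::-1]
cv2.imwrite("pics/s4.png",np.hstack([cv2.resize(a,(360,440)),cv2.resize(b,(440,440))]))
E
```

```text
17.05 [0.50897 0.09674 0.26266] [-3.1387 -0.0044 -0.1132] cap ang 1.2456 F [ 0.48 -0.01 -2.57] T [0.022 0.066 0.028] 0.0163 j7 -0.702 e7 [  0.08 -43.17  -9.98 -30.46  -0.09   0.17   0.1 ]
```

View pics/s4.png

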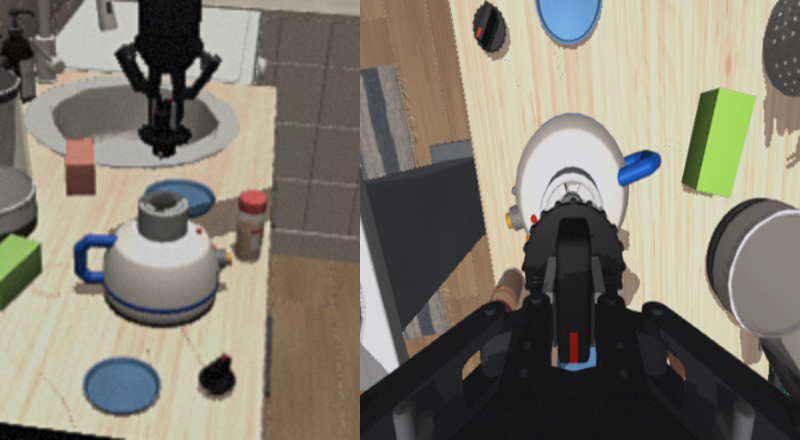

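The cap is clear of the neck and held upright. I'll move it over the larger dish.

Emit:
step_arm --pt "0.1 1.2 0 -0.01 -0.02 0 0" --pt "0.3 2.7 0 -0.03 -0.04 0 0" --pt "0.5 4.2 0 -0.03 -0.04 0 0" --pt "0.7 5.7 0.8 -0.03 -0.04 0 0" --pt "0.85 7.0 1.9 -0.03 -0.04 0 0" --pt "0.98 8.0 3.0 -0.03 -0.04 0 0" --pt "0.98 8.37 4.0 -0.03 -0.04 0 0" --pt "0.98 8.37 4.6 -0.03 -0.04 0 0"

```text
time: 18.15
ee_pos: [0.5082, -0.1569, 0.1205]
eef_rot: [3.141, 0.005, -0.115]
force: [0.2, 0.9, -1.3]
gripper_width: 0.0164
```

Emit:
step_arm --pt "0 0 0.1 0 0 0 0" --pt "0 0 0.1 0 0 0 0"

```text
time: 18.4
ee_pos: [0.5086, -0.156, 0.1179]
eef_rot: [-3.141, 0.005, -0.114]
force: [0.3, -0.5, -1.4]
gripper_width: 0.0166
```

```bash
python3 - <<'E'
exec(open("o.py").read())
o=ctrl.observe()
a=ctrl.capture("scene")[:,:,::-1]
b=ctrl.capture("wrist")[:,:,::-1]
s=ctrl.capture("side")[:,:,::-1]
cv2.imwrite("pics/w5.png",b);cv2.imwrite("pics/sc5.png",a);cv2.imwrite("pics/si5.png",s)
cv2.imwrite("pics/s5.png",np.hstack([cv2.resize(a[120:240,250:350],(400,480),interpolation=2),cv2.resize(s[130:226,240:320],(400,480),interpolation=2)]))
E
```

```text
18.4 [ 0.50855 -0.15596  0.11787] [-3.1413  0.0047 -0.1136] cap ang 1.2452 F [ 0.32 -0.49 -1.38] T [ 0.046 -0.014  0.009] 0.0166 j7 -0.357 e7 [ 1.600e-01 -5.150e+01 -1.138e+01 -2.327e+01  6.000e-02 -0.000e+00
 -5.000e-02]
```

View pics/s5.png

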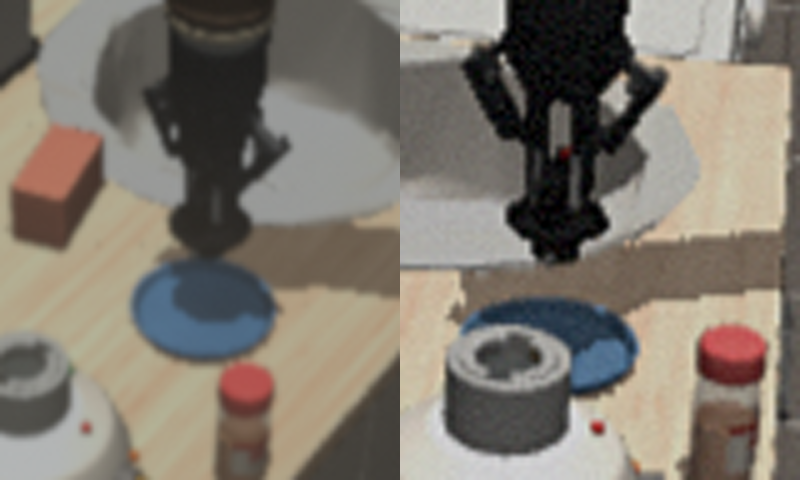

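View pics/w5.png

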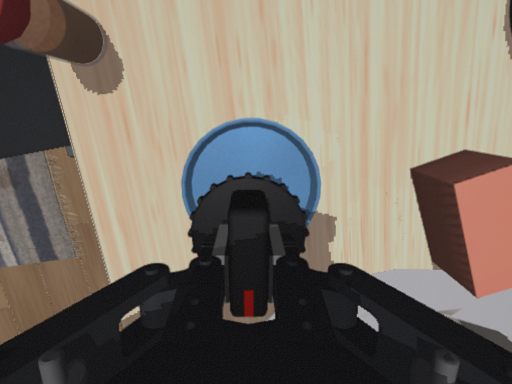

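```bash
python3 - <<'E'
from h import *
o=ctrl.observe();W=cam("wrist",o);P0=o['ee_pos']
b=cv2.imread("pics/w5.png").astype(int)
pts=[]
for p in [(182,185),(321,185),(251,118),(203,143),(300,143),(188,205),(316,205)]: pts.append(onz(W,[p],.015)[0][:2])
pts=np.array(pts)
A=np.c_[2*pts,np.ones(len(pts))];s=np.linalg.lstsq(A,(pts**2).sum(1),rcond=None)[0]
print("dish",s[:2],"r",np.sqrt(s[2]+s[:2]@s[:2]),"tcp",P0,np.array(o['eef_rot']))
# red box nearest corner
print(onz(W,[(412,165),(428,215),(480,297)],.06))
E
```

```text
dish [ 0.51127393 -0.15731818] r 0.059561565101867324 tcp [ 0.50897157 -0.15648367  0.11855148] [ 3.14107474  0.00325729 -0.11419468]
[[ 0.62582399 -0.13984487  0.06      ]
 [ 0.63865976 -0.1786858   0.06      ]
 [ 0.68238301 -0.25300116  0.06      ]]
```

Emit:
step_arm --pt "0.05 0 0.5 0 0.03 0 0" --pt "0.05 0 1.0 0 0.03 0 0" --pt "0.05 0 1.5 0 0.03 0 0" --pt "0.05 0 1.9 0 0.03 0 0" --pt "0.05 0 2.1 0 0.03 0 0" --pt "0.05 0 2.2 0 0.03 0 0" --pt "0.05 0 2.2 0 0.03 0 0"

```text
time: 19.42
ee_pos: [0.5103, -0.1567, 0.0526]
eef_rot: [3.141, 0.0, -0.114]
force: [-0.0, 0.4, -2.0]
gripper_width: 0.0165
```

```bash
python3 o.py
```

```text
19.425 [ 0.51033 -0.15667  0.05259] [ 3.1411  0.     -0.1142] cap ang 1.2446 F [-0.02  0.38 -2.05] T [-0.003 -0.048 -0.045] 0.0165 j7 -0.438 e7 [-7.000e-02 -5.589e+01 -1.211e+01 -2.030e+01  5.000e-02 -4.000e-02
 -3.000e-02]
```

Emit:
step_arm --pt "0 0 0.05 0 0 0 0" --pt "0 0 0.1 0 0 0 0" --pt "0 0 0.15 0 0 0 0" --pt "0 0 0.2 0 0 0 0" --pt "0 0 0.23 0 0 0 0" --pt "0 0 0.23 0 0 0 0"

```text
time: 20.18
ee_pos: [0.5103, -0.1566, 0.0456]
eef_rot: [3.141, 0.0, -0.114]
force: [0.6, 0.4, -1.4]
gripper_width: 0.0163
```

Emit:
step_arm --pt "0 0 0.02 0 0 0 0" --pt "0 0 0.04 0 0 0 0" --pt "0 0 0.04 0 0 0 0"

```text
time: 20.55
ee_pos: [0.5102, -0.1566, 0.0444]
eef_rot: [3.141, 0.0, -0.114]
force: [0.1, -0.3, -1.7]
gripper_width: 0.0163
```

Emit:
step_arm --pt "0 0 0.02 0 0 0 0" --pt "0 0 0.03 0 0 0 0" --pt "0 0 0.03 0 0 0 0"

```text
time: 20.92
ee_pos: [0.5103, -0.1566, 0.044]
eef_rot: [3.141, 0.0, -0.114]
force: [-2.8, 0.2, 6.3]
gripper_width: 0.0166
```

Emit:
step_arm --pt "0 0 0.005 0 0 0 0" --pt "0 0 0.005 0 0 0 0" --pt "0 0 0.005 0 0 0 0" --force 20

```text
time: 21.3
ee_pos: [0.5104, -0.1567, 0.0441]
eef_rot: [3.14, -0.0, -0.114]
force: [-0.9, 0.3, 3.7]
gripper_width: 0.0169
```

Emit:
step_arm --pt "0 0 0 0 0 0 0.25" --pt "0 0 0 0 0 0 0.35" --pt "0 0 0 0 0 0 0.5" --pt "0 0 0 0 0 0 0.5" --pt "0 0 0 0 0 0 0.5"

```text
time: 21.92
ee_pos: [0.5104, -0.1567, 0.044]
eef_rot: [3.14, 0.0, -0.114]
force: [0.3, 0.2, -0.2]
gripper_width: 0.0427
```

Released cleanly. I'll lift straight up.

Emit:
step_arm --pt "0 0 -0.5 0 0 0 0.5" --pt "0 0 -1.2 0 0 0 0.5" --pt "0 0 -2.2 0 0 0 0.5" --pt "0 0 -3.7 0 0 0 0.5" --pt "0 0 -5.2 0 0 0 0.5" --pt "0 0 -6.5 0 0 0 0.5" --pt "0 0 -6.8 0 0 0 0.5" --pt "0 0 -6.8 0 0 0 0.5"

```text
time: 22.92
ee_pos: [0.5105, -0.1565, 0.249]
eef_rot: [3.139, -0.001, -0.114]
force: [-0.3, 0.2, -0.4]
gripper_width: 0.0424
```

```bash
python3 - <<'E'
exec(open("o.py").read())
b=ctrl.capture("wrist")[:,:,::-1];a=ctrl.capture("scene")[:,:,::-1];s=ctrl.capture("side")[:,:,::-1]
cv2.imwrite("pics/f.png",np.hstack([cv2.resize(b,(400,300)),cv2.resize(a[140:290,170:370],(400,300))]))
cv2.imwrite("pics/fs.png",cv2.resize(s[150:270,180:340],(800,600),interpolation=2))
E
```

```text
22.925 [ 0.51045 -0.15651  0.249  ] [ 3.1395e+00 -1.4000e-03 -1.1430e-01] cap ang 1.2445 F [-0.35  0.2  -0.45] T [ 0.024  0.008 -0.043] 0.0424 j7 -0.227 e7 [ 1.000e-02 -4.682e+01 -1.041e+01 -2.987e+01 -9.000e-02  1.400e-01
  9.000e-02]
```

View pics/f.png

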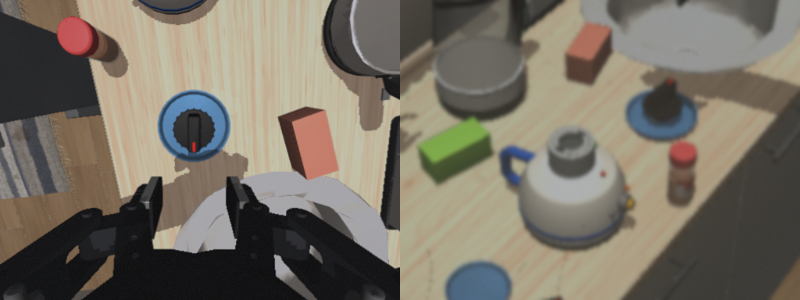

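View pics/fs.png

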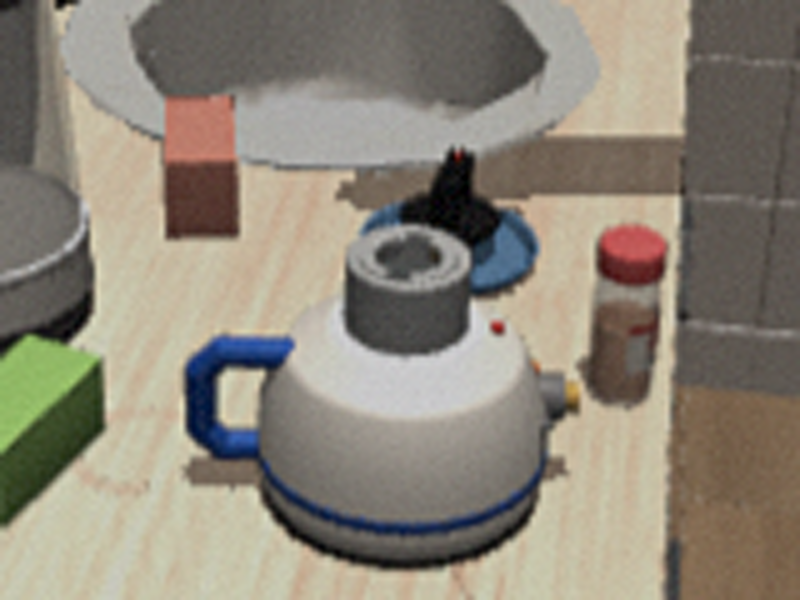

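The wrist view shows the cap in the dish with its bar up. The side view hints at a lean, so I'll overlay the upright model.

```bash
python3 - <<'E'
from h import *
o=ctrl.observe();c=np.array([.5104,-.1567]);yaw=o['eef_rot'][2]+np.pi/2
u=np.array([np.cos(yaw),np.sin(yaw)]);v=np.array([-u[1],u[0]])
out=[]
for n,box in(("side",(240,165,60,60)),("scene",(272,165,60,60)),("wrist",None)):
    C=cam(n,o) ;im=ctrl.capture(n)[:,:,::-1].copy()
    if box is None: q=proj(C,[[*c,.05]])[0].astype(int);box=(q[0]-40,q[1]-40,80,80)
    k=400/box[2];x,y,w,h=box
    z=cv2.resize(im[y:y+h,x:x+w],(400,400),interpolation=2)
    z=cv2.convertScaleAbs(z,alpha=1.8,beta=20)
    t=np.linspace(0,2*np.pi,60)
    def dr(P,col): cv2.polylines(z,[((proj(C,P)-[x,y]+.5)*k).astype(np.int32)],True,col,1)
    for zz in(.028,.036): dr(np.c_[c+.033*np.c_[np.cos(t),np.sin(t)],np.full(60,zz)],(0,255,255))
    dr([[*(c+a*.027*u+b*.009*v),.072] for a,b in((1,1),(1,-1),(-1,-1),(-1,1))],(0,255,0))
    out.append(z)
cv2.imwrite("pics/ov.png",cv2.resize(np.hstack(out),(798,266)))
cv2.imwrite("pics/ov2.png",np.hstack(out[:2]))
E
```

```text
(no output)
```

View pics/ov2.png

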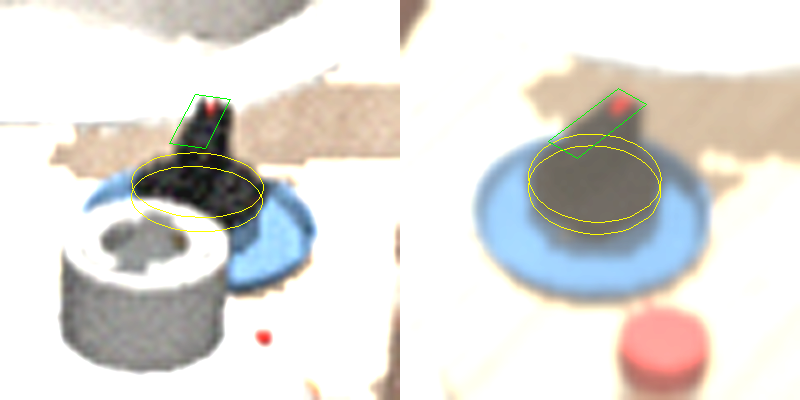

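View pics/ov.png

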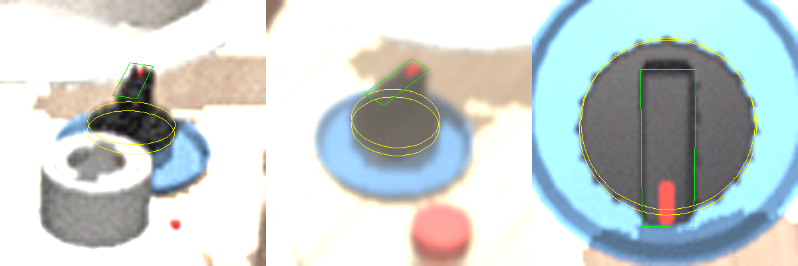

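The upright model matches the cap in all three views, so I'll hand in.

```bash
python3 -c "
from station import ctrl
print(ctrl.job_done(), ctrl.observe()['time'])"
```

```text
the job is handed in; nothing more can be done
the job is handed in; nothing more can be done
```

The steam cleaner is open: its cap stands upright, grip bar up, in the larger blue dish. I handed the job in at about 23 s of the 72 s allowed.

- **Venting:** I turned the cap anticlockwise until it met the first stop at about 0.42 rad from locked. I then held it there for over a second with no downward push, and the force was about 2 N upwards. The stop was pushed about 0.08–0.10 rad, which is inside the 0.05–0.16 window. That is worked out from torque and angle, as the stop can't be seen.
- **Release and lift:** I backed off slightly, pushed the cap down about 6 mm and turned it to about 1.245 rad. The spring raised it there and it lifted straight out. Side forces on the neck stayed at or below about 5 N.
- **Placing:** The cap met the dish floor at about 6–8 N, at the height I had predicted, and I let go without disturbing it.

**Last checks:** An upright model drawn over all three camera views matched the cap to about 1–2 mm. The neck is empty and the gripper was clear, about 0.25 m up. The jar and both boxes look unmoved, judged by eye rather than measured.

**Disagreements:**
- The scene and wrist cameras put the dish centre up to about 4 mm apart, well inside its floor.
- The tool drifted 1–2 mm sideways while pressing down, with no notable side force.

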